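# Nest the empty component bins

### The arm

A 7-joint arm with a two-finger parallel gripper is mounted at the origin on the work surface. World frame = base frame: x ahead of the robot, y to its left, z up, the work surface at z = 0. Lengths are in m, angles in rad, forces in N, time in s.
With the tool pointing down it reaches from about 0.4 to 0.85 m from the base axis. Payload 4.5 kg.
Tool frame: the origin (TCP) lies midway between the tips of the shut fingers; the grasp point (between the pads) lies 19 mm behind it; z points along the fingers, y is the line along which they close (so a half turn about z gives the same grasp; the last joint's range is limited). The gripper opens to 88 mm and grips with 3 to 60 N. Pads are 18 mm wide; open, the fingers measure 123 mm over their backs; the gripper's body (75 mm by 187 mm) begins 45 mm behind the grasp point.
Start: joints at [-1.177, 0.689, -0.195, 1.565, 0.157, 0.902, -0.215], TCP at [0.22, 0.585, 0.239] pointing down, gripper open.
Joint ranges: [-3.01, 3.01], [-0.46, 2.08], [-1.47, 1.51], [0.13, 2.56], [-1, 4.14], [0.04, 2.09], [-2.66, 2.66]. Speed limits (rad/s): [2.57, 2.57, 3.14, 3.14, 3.14, 3.14, 3.14].

### API

Orientations are given as a unit quaternion [x, y, z, w].
In Python, from plant import r gives the robot as it stands.
- The arm moves only by the tool move_arm, never from a script. Its argument "targets" is a list that holds one entry, the list of rows, each a list of 7 numbers: the opening, from 0 (shut) to 1 (fully open), then the shift along the tool's x, y, z in mm, then the turn, a rotation vector about the tool's x, y, z in degrees. In form: [[[claw, dx, dy, dz, ax, ay, az], ...]]. A call has 1 to 10 rows; each row is the pose to reach, as a shift and turn from the pose commanded when the call began, along the tool's axes at that moment; what a row does not reach only later rows make up. A row lasts 1/8 s, in which the tool goes at most 62.5 mm and 10.7 degrees, less where a joint would pass 70% of its speed; a pose out of reach is approached as far as the arm can. A call with a gripper value outside its range is refused whole. The fingers move at their own pace and stop on an object; "newtons" is the grip in N (left out, the last holds). Time passes only in rows, so rows that repeat a pose let the fingers close. It gives the time, the measured TCP pose, the force, the opening and the grip force at its end, in the units of the state.
- r.get_state(): the state, without advancing time (a new reading comes with each control period).
- r.snapshot(name): name is "side" or "top" or "wrist"; returns the picture (420x560x3 uint8, red, green, blue); there is no depth.
- r.camera_info(name): a dict with "fx", "fy", "cx", "cy" (pixels), "k1" (the pictures are not rectified: a ray, as slopes to the right and down, at radius r is drawn at 1 + k1 r^2 times it, then the intrinsics apply), "R" (3x3) and "t" (3): a world point X has camera coordinates R X + t. Camera axes: x right, y down, z forward; pixel columns grow to the right and rows downward; lengths in m; the calibration is good to about 2 mm. A picture is of the moment at which its call begins: read the wrist's pose just before it. camera_info takes no time and is no camera call; for the wrist camera it gives the pose at the moment of the call.
- r.finish_job(): hands the job in; it is judged then, once.
The state is a dict: "clock": time; "q": joint angles; "qd": joint speeds; "joint_torque": joint torques, N m; "tool_pos": TCP position; "eef_rot": TCP orientation; "contact_force": force on the tool from outside, world axes, zero at the start; "moment": the same for the moment, N m; "opening": opening from 0.0 (shut) to 1.0 (fully open); "finger_force": force on a finger pad.
Only numpy, scipy, OpenCV 4.12 (cv2) and the standard library are available. Lean on these libraries where they do the work, as an engineer would, in place of code of your own. Each camera call takes 0.05 s, during which the arm holds its last target. There are 200 camera calls.

### The job

The boards are done, so pack up the three empty dark grey component bins by nesting them in size order: the middle bin standing flat inside the large one, and the small handled bin, taken off the metal riser, standing flat inside the middle one, with the long sides of all three running the same way. Leave the large bin where it stands, set the bins down rather than dropping them, and do not disturb the stack of boards, the tape roll or the screwdriver.

Things in the scene. Friction and masses are not known exactly. Their poses are not given: they have to be found in the camera images.
- large_bin: large open dark grey plastic bin, loose, standing on the table: 208 (x) x 168 (y) x 65 (z) mm over its lip. Walls 5 mm, inside 190 x 150 mm, floor 5 mm thick. Lip: the top 22 mm of the wall is 9 mm thick, the extra 4 mm on the outside. Origin: centre of its underside; x along its long sides, z up. About 0.45 kg
- middle_bin: middle open dark grey plastic bin, loose, on the table: 126 (x) x 86 (y) x 62 (z) mm over its lip, 118 x 78 below it. Inside 108 x 68 mm, floor 5 mm thick. Lip: the top 22 mm of the wall is 9 mm thick (pinch it from above), its middle 58.5 mm (x) or 38.5 mm (y) from the bin's centre; wall below it 5 mm. Origin: centre of its underside; x along its long sides, z up. About 0.16 kg
- small_bin: small open dark grey plastic bin, loose, on the riser: 72 (x) x 42 (y) x 45 (z) mm, walls 4, floor 5 mm, with a fixed handle: a 10 mm round bar along x, its axis 90 mm above the underside, over the bin's centre line, on a 12 mm wide post at either end (64 mm clear between posts, 40 mm between bar and bin). Origin: centre of its underside; x along its long sides, z up. About 0.12 kg
- riser: fixed small metal stand, a 140 (x) x 120 (y) mm aluminium plate on four legs, its top 70 mm above the table. Origin: on the table under its centre; the small bin starts on it
- boards: bystander: dark grey carrier plate with a stack of blue circuit boards, 100 (x) x 200 (y) x 46 mm, at the far side of the table; origin under its centre
- tape: bystander: roll of pale tape lying flat, 100 mm across, 48 mm high; origin under its centre
- screwdriver: bystander: screwdriver lying on the table, about 200 mm long; x along it, handle to -x
Things that resemble listed ones, but are neither listed nor needed, are in the scene too. Leave any blue or purple look-alike of the small_bin alone. Leave any orange or turquoise look-alike of the middle_bin alone.

How it is judged:
At the end, for the whole second after the job is handed in: Middle bin flat on the large bin's floor, small bin flat on the middle bin's floor (underside 2-9 mm above that of the bin around it), all upright within 0.1 rad, at rest, long sides parallel within 0.35 rad, nested centres within 50 and 30 mm; large bin within 50 mm of its start (distance of large_bin from where it was at the start of the episode below 0.05 m and angle between each of large_bin, middle_bin, small_bin's own z axis and vertical below 0.1 rad and linear speed of each of large_bin, middle_bin, small_bin below 0.02 m/s and z of middle_bin in the frame of large_bin between 0.002 and 0.009 m and horizontal distance between middle_bin and large_bin below 0.05 m and angle between the x axis of middle_bin and the x axis of large_bin, either way round below 0.35 rad and z of small_bin in the frame of middle_bin between 0.002 and 0.009 m and horizontal distance between small_bin and middle_bin below 0.03 m and angle between the x axis of small_bin and the x axis of middle_bin, either way round below 0.35 rad); the robot touches nothing.
It fails at once if the middle or small bin is dropped (moving faster than 0.8 m/s, out of the fingers) ((linear speed of middle_bin above 0.8 m/s and contact force between the fingers and middle_bin below 0.2 N) or (linear speed of small_bin above 0.8 m/s and contact force between the fingers and small_bin below 0.2 N)).
It fails at once if the boards, tape or screwdriver moved by more than 30 mm (distance of any of boards, tape, screwdriver from where it was at the start of the episode above 0.03 m).
It also fails if it takes over 72 s, if anything falls off the work surface, if the arm or the gripper's body presses on something with over 40 N, if the wrist force passes 120 N, or if a joint passes its speed limit or range.

## Working session

There is one attempt and no reset: what is moved stays moved. The work goes in short steps, Python scripts to look and compute and a tool call to move; the robot and the scene stay as the last step left them, time stands still between calls to the robot, and variables do not carry over. Pictures are saved under pics/ and viewed, at most 10 in all, crops included, and the job is handed in when it is done.

Besides the shell and the picture viewer there is one more tool, called after "Call:" by a JSON object that holds its "name" and its "arguments". move_arm: Moves the arm, as the interface text tells. Its arguments: {"type":"object","properties":{"targets":{"type":"array","items":{"type":"array","items":{"type":"array","items":{"type":"number"}}}},"newtons":{"type":"number"}},"required":["targets"]}

```bash
ls; mkdir -p pics; python3 - <<'E'
from plant import r
import cv2,numpy as np
print(r.get_state())
for n in("top","side"):
    im=r.snapshot(n); cv2.imwrite(f"pics/{n}0.png",im[:,:,::-1]); print(n,{k:np.round(v,4).tolist() for k,v in r.camera_info(n).items()})
E
```

```text
pics
{'clock': 0.0, 'q': array([-1.17717675,  0.68994996, -0.19449545,  1.56629296,  0.157321  ,
        0.90246609, -0.21511272]), 'qd': array([-9.88630429e-04,  1.53448331e-04, -9.16897189e-04,  2.22501157e-05,
        1.24876399e-03,  7.54079584e-04,  8.72200888e-04]), 'joint_torque': array([-1.12118771e-03, -5.27557111e+01, -1.26707632e+00, -1.53420120e+01,
       -5.25962294e-02,  6.64200605e-03,  1.64840453e-04]), 'tool_pos': array([0.21991537, 0.58439972, 0.23794439]), 'eef_rot': array([ 1.78909210e-01,  9.83865210e-01, -8.58620389e-04, -7.98853521e-05]), 'contact_force': array([ 0.05254268,  0.5659841 , -0.27294107]), 'moment': array([ 0.01528128, -0.00024726, -0.05566691]), 'finger_force': 0.0, 'opening': 1.0044965385915532}
top {'fx': 538.5768, 'fy': 538.5768, 'cx': 282.1155, 'cy': 216.5179, 'k1': -0.1558, 'R': [[0.0013, -0.9999, -0.014], [-0.9972, -0.0002, -0.0751], [0.075, 0.014, -0.9971]], 't': [0.0477, 0.5894, 1.3316]}
side {'fx': 513.6493, 'fy': 513.6493, 'cx': 278.5813, 'cy': 213.9965, 'k1': 0.0411, 'R': [[0.9904, -0.1382, -0.0094], [-0.0909, -0.5967, -0.7973], [0.1046, 0.7905, -0.6035]], 't': [-0.5473, 0.13, 1.2293]}
```

View pics/top0.png

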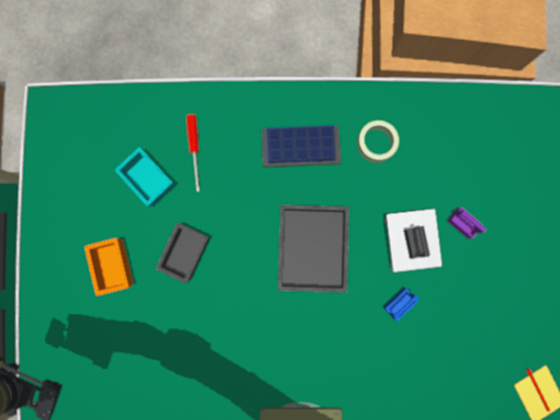

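View pics/side0.png

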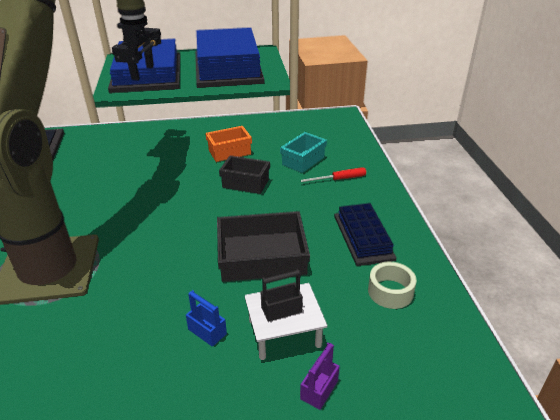

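Both pictures show the same objects. The pixels below are from the top view.
- **Middle bin candidates:** dark grey (183,252), orange (108,266), turquoise (145,176). I choose the dark grey one.
- **Small bin candidates:** dark grey on the white riser (417,241), purple (467,222), blue (401,303). I choose the dark grey one.
- **Large bin:** (313,248).
- **Bystanders:** boards (301,145), tape (379,140), screwdriver (194,150).

```bash
cat > h.py <<'E'
import cv2,numpy as np
from plant import r
def ray(info,uv):
    K=np.array([[info["fx"],0,info["cx"]],[0,info["fy"],info["cy"]],[0,0,1.]])
    p=cv2.undistortPoints(np.float64(uv).reshape(-1,1,2),K,np.array([info["k1"],0,0,0,0.]))[:,0]
    R,t=np.array(info["R"]),np.array(info["t"])
    d=np.c_[p,np.ones(len(p))]@R; return -R.T@t,d/np.linalg.norm(d,axis=1)[:,None]
def plane(info,uv,z):
    c,d=ray(info,uv); return c+d*((z-c[2])/d[:,2])[:,None]
def tri(i1,u1,i2,u2):
    (a,d),(b,e)=ray(i1,u1),ray(i2,u2); out=[]
    for x,y in zip(d,e):
        s=np.linalg.lstsq(np.c_[x,-y],b-a,rcond=None)[0]; p,q=a+s[0]*x,b+s[1]*y
        out.append(np.r_[(p+q)/2,np.linalg.norm(p-q)])
    return np.array(out)
def dark(im,lo=0,hi=110,s=40):
    i=im.astype(int); mx=i.max(2); return np.uint8(((mx-i.min(2)<s*1)&(mx<hi)&(mx>lo))*255)
def blobs(m,amin=100):
    cs,_=cv2.findContours(m,cv2.RETR_EXTERNAL,cv2.CHAIN_APPROX_NONE)
    return [c for c in cs if cv2.contourArea(c)>amin]
E
python3 - <<'E'
from h import *
np.set_printoptions(precision=3,suppress=True)
for n in("top","side"):
    im=cv2.imread(f"pics/{n}0.png"); I=r.camera_info(n)
    m=dark(im,0,120,25)
    for c in blobs(m,150):
        h=cv2.convexHull(c); q=cv2.minAreaRect(c); z=.06
        P=plane(I,cv2.boxPoints(q),z)
        print(n,np.round(q[0]),np.round(q[1]),round(q[2]),P[:,:2].mean(0),np.linalg.norm(P[1]-P[0]),np.linalg.norm(P[2]-P[1]))
    if n=="side":
        a=im[140:200,200:290];b=im[260:330,240:330];g=lambda x:cv2.resize(x,(390,390),interpolation=cv2.INTER_CUBIC)
        cv2.imwrite("pics/crop.png",np.hstack([g(a),g(b)]))
E
```

```text
top [294. 411.] [16. 69.] 90 [0.112 0.017] 0.167620737507077 0.039668118069248415
top [ 30. 364.] [ 60. 110.] 0 [0.209 0.69 ] 0.28729588992283656 0.1663402152877586
top [416. 242.] [30. 19.] 78 [ 0.524 -0.281] 0.0486799596002583 0.07465320064152418
top [182. 253.] [36. 51.] 25 [0.498 0.292] 0.12621561825241784 0.0889007991570129
top [  3. 251.] [76.  6.] 90 [0.498 0.766] 0.01728753583541493 0.1953061091032247
top [313. 248.] [68. 85.] 2 [ 0.51  -0.028] 0.20694415717464543 0.16719107179250364
top [  9. 166.] [18. 35.] 0 [0.72  0.758] 0.09282875518303733 0.05228273290273747
top [301. 146.] [37. 77.] 88 [0.762 0.002] 0.19078433101851078 0.0937964849067912
side [358. 247.] [76. 32.] 35 [ 0.723 -0.095] 0.11526665434471403 0.2060042815007014
side [264. 268.] [108.  92.] 86 [ 0.504 -0.116] 0.2306639875866755 0.3557444971945031
side [244. 174.] [50. 34.] 9 [0.49  0.258] 0.17992043402812785 0.15602402452359268
side [479. 171.] [228.  59.] 33 [1.125 0.238] 0.4173806936877381 0.8438801617423696
side [230.  70.] [67. 35.] 0 [0.5   1.041] 0.3713448513880257 0.2880702483706437
side [144.  72.] [36. 73.] 86 [0.162 1.064] 0.30292164769458957 0.3871863103610369
side [136.  39.] [48. 80.] 8 [0.097 1.552] 1.1607643144200075 0.31635882553089445
side [ 50. 152.] [304.  99.] 90 [-0.179  0.997] 0.5345342433943964 2.3547016935901643
```

View pics/crop.png

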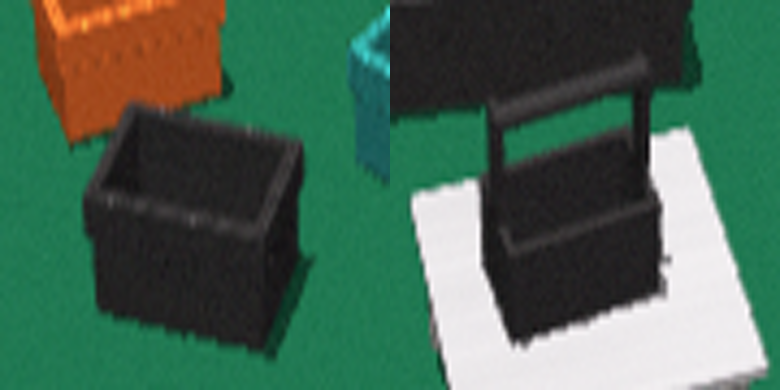

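The crop confirms the choice: left is the dark grey lipped middle bin, right is the dark grey handled small bin on the white riser. Next I check where the wrist camera looks and plan a look over the middle bin.

```bash
cat >> h.py <<'E'
from scipy.spatial.transform import Rotation as Ro
def plan(pos,az,ref=None):
    """tool shift mm & turn deg to TCP pos, tool down, tool y at azimuth az deg (mod 180)"""
    s=ref or r.get_state(); R0=Ro.from_quat(s["eef_rot"]); best=None
    for k in(0,180):
        a=np.radians(az+k); y=np.array([np.cos(a),np.sin(a),0]); z=np.array([0,0,-1.]); M=np.c_[np.cross(y,z),y,z]
        v=np.degrees((R0.inv()*Ro.from_matrix(M)).as_rotvec())
        if best is None or np.linalg.norm(v)<np.linalg.norm(best): best=v
    print("shift",np.round(R0.inv().apply(np.array(pos)-s["tool_pos"])*1e3,1),"turn",np.round(best,1))
E
python3 - <<'E'
from h import *
np.set_printoptions(precision=4,suppress=True)
s=r.get_state(); I=r.camera_info("wrist"); R0=Ro.from_quat(s["eef_rot"])
print({k:I[k] for k in("fx","fy","cx","cy","k1")})
print("cam in tool",R0.inv().apply(-np.array(I["R"]).T@I["t"]-s["tool_pos"]),"fwd",R0.inv().apply(np.array(I["R"])[2]),"right",R0.inv().apply(np.array(I["R"])[0]))
im=cv2.imread("pics/top0.png"); I=r.camera_info("top")
for c in blobs(dark(im,0,120,25),150):
    q=cv2.minAreaRect(c)
    if q[0][1]<225 or q[0][1]>260 or q[0][0]<100: continue
    P=plane(I,cv2.boxPoints(q),.062)[:,:2]; e=[P[1]-P[0],P[2]-P[1]]; l=max(e,key=np.linalg.norm)
    print(P.mean(0),[np.linalg.norm(v) for v in e],"long az",np.degrees(np.arctan2(l[1],l[0]))%180)
plan([.47,.30,.28],90)
E
```

```text
{'fx': 295.8537691084005, 'fy': 295.8537691084005, 'cx': 278.2112940270289, 'cy': 207.3682520184443, 'k1': -0.04998911701031588}
cam in tool [ 0.0683  0.0001 -0.1466] fwd [-0.2632 -0.001   0.9647] right [-0.0003  1.      0.0009]
[ 0.5237 -0.2809] [np.float64(0.0486057889226855), np.float64(0.07453945612488892)] long az 11.281038407237702
[0.4978 0.2921] [np.float64(0.1260233112332067), np.float64(0.08876534644578687)] long az 155.28126572592248
[ 0.5095 -0.0283] [np.float64(0.20662884901737905), np.float64(0.16693633298045876)] long az 178.30105384373914
shift [-334.2 -178.3  -41.7] turn [ -0.1  -0.  -20.6]
```

```bash
python3 -c "
from h import *
plan([.47,.25,.25],65)
plan([.52,.33,.25],65)"
```

```text
shift [-351.8 -225.   -11.6] turn [-0.1  0.   4.4]
shift [-370.5 -132.6  -11.7] turn [-0.1  0.   4.4]
```

Call:
{"name": "move_arm", "arguments": {"targets": [[[1,-50,-32,-5,0,0,1],[1,-100,-64,-12,0,0,2],[1,-151,-96,-12,0,0,3],[1,-201,-128,-12,0,0,4],[1,-251,-160,-12,0,0,4.4],[1,-301,-192,-12,0,0,4.4],[1,-352,-225,-12,0,0,4.4],[1,-352,-225,-12,0,0,4.4],[1,-352,-225,-12,0,0,4.4],[1,-352,-225,-12,0,0,4.4]]]}}

```text
clock: 1.35
tool_pos: [0.4691, 0.2523, 0.2507]
eef_rot: [0.215, 0.977, 0.0, -0.0]
contact_force: [0.3, -0.5, -1.6]
opening: 0.999
finger_force: 0.0
```

```bash
python3 - <<'E'
from h import *
import pickle
s=r.get_state(); I=r.camera_info("wrist"); im=r.snapshot("wrist")[:,:,::-1]; cv2.imwrite("pics/w1.png",im); pickle.dump((s,I),open("w1.pkl","wb")); print(s["tool_pos"],s["contact_force"])
plan([.52,.33,.25],65)
E
```

```text
[0.46910526 0.25228506 0.25066066] [ 0.2870597  -0.47967533 -1.60973226]
shift [-13.5  91.9   0.7] turn [ 0.  -0.   0.2]
```

View pics/w1.png

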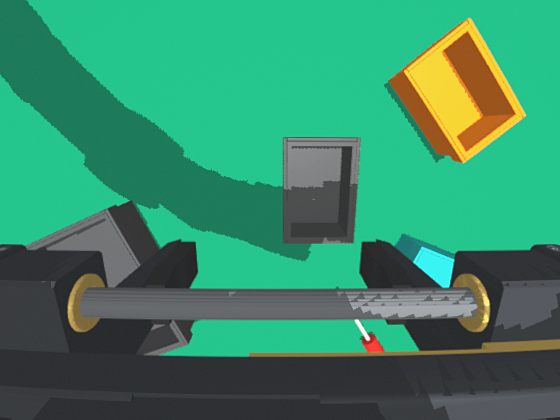

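The wrist view shows the grey middle bin, rim corners about (284,138), (360,138), (355,242) and (284,242), with its long sides nearly along image columns. The fingers do not hide it. I take a second view with about a 90 mm baseline.

Call:
{"name": "move_arm", "arguments": {"targets": [[[1,-6,45,0,0,0,0],[1,-13,90,0,0,0,0],[1,-13,90,0,0,0,0],[1,-13,90,0,0,0,0]]]}}

```text
clock: 1.9
tool_pos: [0.5189, 0.3265, 0.2503]
eef_rot: [0.216, 0.976, -0.001, -0.0]
contact_force: [0.4, 0.0, 0.5]
opening: 1.0
finger_force: 0.0
```

```bash
python3 - <<'E'
from h import *
import pickle
np.set_printoptions(precision=4,suppress=True)
s=r.get_state(); I=r.camera_info("wrist"); im=r.snapshot("wrist")[:,:,::-1]; cv2.imwrite("pics/w2.png",im); pickle.dump((s,I),open("w2.pkl","wb")); print(s["tool_pos"])
Q=[]
for k in(1,2):
    im=cv2.imread(f"pics/w{k}.png"); I=pickle.load(open(f"w{k}.pkl","rb"))[1]
    for c in blobs(dark(im,0,190,30),1500):
        x,y,w,h=cv2.boundingRect(c)
        if y+h>300 or y<60 or h>160: continue
        b=cv2.approxPolyDP(cv2.convexHull(c),6,True)[:,0]; print(k,(x,y,w,h),b.tolist())
        q=cv2.boxPoints(cv2.minAreaRect(c)); print(q)
        P=plane(I,q,.062); print(P.mean(0),np.linalg.norm(np.diff(P,axis=0),axis=1))
E
```

```text
[0.5189 0.3265 0.2503]
1 (283, 137, 77, 107) [[284, 138], [359, 138], [352, 242], [283, 242]]
[[283. 137.]
 [359. 137.]
 [359. 243.]
 [283. 243.]]
[0.4945 0.2952 0.062 ] [0.0844 0.1263 0.0927]
2 (204, 125, 78, 108) [[280, 125], [281, 231], [211, 231], [204, 126]]
[[204. 125.]
 [281. 125.]
 [281. 232.]
 [204. 232.]]
[0.4937 0.2922 0.062 ] [0.0846 0.1241 0.0928]
```

View pics/w2.png

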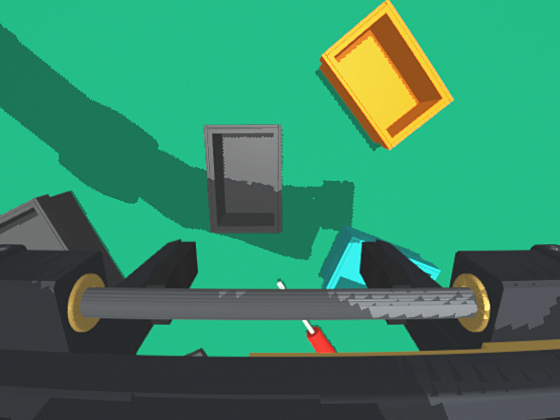

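View 2 shows the bin with rim corners near (204,125), (281,125), (281,231) and (211,231). I triangulate them.

```bash
python3 - <<'E'
from h import *
import pickle
np.set_printoptions(precision=4,suppress=True)
I1,I2=[pickle.load(open(f"w{k}.pkl","rb"))[1] for k in(1,2)]
a=[[284,138],[359,138],[353,242],[283,242]]; b=[[204,126],[280,125],[281,231],[211,231]]
T=tri(I1,a,I2,b); print(T,T[:,:3].mean(0)); P=T[:,:3]
print([np.linalg.norm(P[i]-P[(i+1)%4]) for i in range(4)])
for i,j in((0,3),(1,2)):
    v=P[i]-P[j]; print("az",np.degrees(np.arctan2(v[1],v[0])))
# far-edge top corners at z=.062
for I,q in((I1,a),(I2,b)): Q=plane(I,q,.062); print(Q[:,:2],Q.mean(0))
E
```

```text
[[0.4207 0.2814 0.0615 0.0008]
 [0.4554 0.3575 0.0609 0.0005]
 [0.5677 0.3068 0.0619 0.0002]
 [0.5332 0.2289 0.0581 0.0002]] [0.4943 0.2937 0.0606]
[np.float64(0.0836455091713112), np.float64(0.12321979815059599), np.float64(0.08531131966941159), np.float64(0.12419070663710265)]
az 154.94929444629344
az 155.67936128177533
[[0.4203 0.2817]
 [0.4551 0.3574]
 [0.5678 0.3067]
 [0.5318 0.2294]] [0.4938 0.2938 0.062 ]
[[0.4211 0.2813]
 [0.4556 0.3574]
 [0.5676 0.3069]
 [0.5322 0.2304]] [0.4941 0.294  0.062 ]
```

```bash
python3 - <<'E'
from h import *
np.set_printoptions(precision=4,suppress=True)
plan([.5101,.3288,.033],65.3)
E
```

```text
shift [  9.3  -0.7 217.5] turn [-0.1 -0.  -0.3]
```

Call:
{"name": "move_arm", "arguments": {"targets": [[[0.5,9,-1,50,0,0,0],[0.5,9,-1,100,0,0,0],[0.5,9,-1,140,0,0,0],[0.5,9,-1,170,0,0,0],[0.5,9,-1,170,0,0,0],[0.5,9,-1,170,0,0,0]]]}}

```text
clock: 2.7
tool_pos: [0.5121, 0.3294, 0.0821]
eef_rot: [0.217, 0.976, 0.001, 0.001]
contact_force: [-0.2, 0.7, 0.6]
opening: 0.505
finger_force: 0.0
```

```bash
python3 - <<'E'
from h import *
np.set_printoptions(precision=4,suppress=True)
s=r.get_state();print(s["opening"],s["contact_force"]);plan([.5101,.3288,.033],65.3)
E
```

```text
0.5049676594147086 [-0.2254  0.6581  0.5975]
shift [ 1.6 -1.5 49.1] turn [ 0.1  0.1 -0.3]
```

Call:
{"name": "move_arm", "arguments": {"targets": [[[0.5,1.5,-1,25,0,0,0],[0.5,1.5,-1,40,0,0,0],[0.5,1.5,-1,48,0,0,0],[0.5,1.5,-1,48,0,0,0],[0,1.5,-1,48,0,0,0],[0,1.5,-1,48,0,0,0],[0,1.5,-1,48,0,0,0],[0,1.5,-1,48,0,0,0],[0,1.5,-1,48,0,0,0]]], "newtons": 25}}

```text
clock: 3.82
tool_pos: [0.5099, 0.3293, 0.0329]
eef_rot: [0.216, 0.976, 0.0, 0.0]
contact_force: [-0.8, 0.4, 1.8]
opening: 0.1
finger_force: 25.0
```

Call:
{"name": "move_arm", "arguments": {"targets": [[[0,0,0,-10,0,0,0],[0,0,0,-30,0,0,0],[0,0,0,-60,0,0,0],[0,0,0,-95,0,0,0],[0,0,0,-125,0,0,0],[0,0,0,-140,0,0,0],[0,0,0,-140,0,0,0],[0,0,0,-140,0,0,0]]]}}

```text
clock: 4.82
tool_pos: [0.5091, 0.3287, 0.1718]
eef_rot: [0.217, 0.976, -0.001, -0.001]
contact_force: [-1.0, 0.1, -0.8]
opening: 0.093
finger_force: 25.1
```

```bash
python3 - <<'E'
from h import *
np.set_printoptions(precision=4,suppress=True)
for n,box in(("top",(250,180,380,320)),("side",(180,180,340,330))):
    im=r.snapshot(n)[:,:,::-1]; cv2.imwrite(f"pics/{n}1.png",im)
    m=dark(im,0,120,25); I=r.camera_info(n)
    for c in blobs(m,150):
        x,y,w,h=cv2.boundingRect(c)
        if x>box[0] and y>box[1] and x+w<box[2]and y+h<box[3]+0: print(n,cv2.approxPolyDP(cv2.convexHull(c),3,True)[:,0].tolist())
a=cv2.imread("pics/side1.png")[80:330,120:350]; cv2.imwrite("pics/s1c.png",cv2.resize(a,(552,600),interpolation=cv2.INTER_CUBIC))
E
```

```text
top [[282, 205], [347, 207], [345, 291], [279, 289]]
side [[217, 217], [299, 212], [309, 254], [302, 312], [268, 321], [222, 281]]
```

View pics/s1c.png

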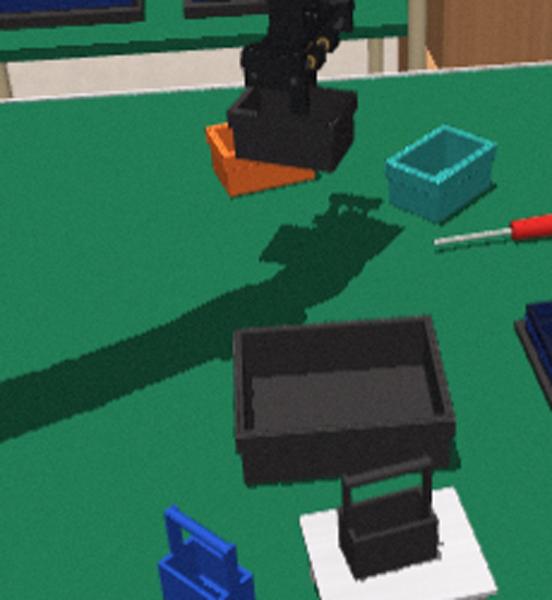

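The middle bin hangs level. The large bin's rim corners in crop pixels are (234,330), (433,318), (455,417) and (234,430); I triangulate them against the top view.

```bash
python3 - <<'E'
from h import *
np.set_printoptions(precision=4,suppress=True)
a=[[279,289],[282,205],[347,207],[345,291]]
b=[[217.5,217.5],[300.4,212.5],[309.6,253.8],[217.5,259]]
It=r.camera_info("top")
T=tri(It,a,r.camera_info("side"),b); P=T[:,:3]; print(T,P.mean(0))
print([np.linalg.norm(P[i]-P[(i+1)%4]) for i in range(4)])
print(plane(It,a,.065), plane(It,a,.065).mean(0))
for i,j in((0,1),(3,2)): v=P[i]-P[j]; print(np.degrees(np.arctan2(v[1],v[0])))
E
```

```text
[[ 0.409   0.0549  0.0644  0.0026]
 [ 0.615   0.0479  0.0618  0.0008]
 [ 0.6093 -0.1108  0.0632  0.0007]
 [ 0.4035 -0.1043  0.0692  0.0047]] [ 0.5092 -0.0281  0.0647]
[np.float64(0.20609930886126598), np.float64(0.15887085986439214), np.float64(0.2059927059139535), np.float64(0.15937496370971732)]
[[ 0.4104  0.0549  0.065 ]
 [ 0.6143  0.0479  0.065 ]
 [ 0.6095 -0.1107  0.065 ]
 [ 0.4055 -0.1047  0.065 ]] [ 0.5099 -0.0282  0.065 ]
178.04390885395196
178.16594700966652
```

```bash
python3 -c "
from h import *
plan([.5107,.0105,.150],88.2)"
```

```text
shift [-136.  -287.6   21.9] turn [ -0.1  -0.1 -23.2]
```

Call:
{"name": "move_arm", "arguments": {"targets": [[[0,-10,-20,0,0,0,-2],[0,-25,-55,0,0,0,-5],[0,-44,-95,0,0,0,-9],[0,-64,-136,0,0,0,-13],[0,-83,-176,0,0,0,-17],[0,-102,-216,0,0,0,-20],[0,-120,-254,0,0,0,-22],[0,-131,-278,0,0,0,-23],[0,-136,-287,5,0,0,-23.2],[0,-136,-287,10,0,0,-23.2]]]}}

```text
clock: 6.18
tool_pos: [0.5116, 0.0117, 0.1619]
eef_rot: [0.016, 1.0, 0.0, -0.0]
contact_force: [-0.2, 0.5, -1.4]
opening: 0.1
finger_force: 25.1
```

```bash
python3 - <<'E'
from h import *
plan([.5107,.0105,.040],88.2)
im=r.snapshot("side")[:,:,::-1]
cv2.imwrite("pics/s2c.png",cv2.resize(im[120:340,160:360],(600,600)))
E
```

```text
shift [  0.8  -1.3 121.9] turn [ 0.  -0.  -0.1]
```

View pics/s2c.png

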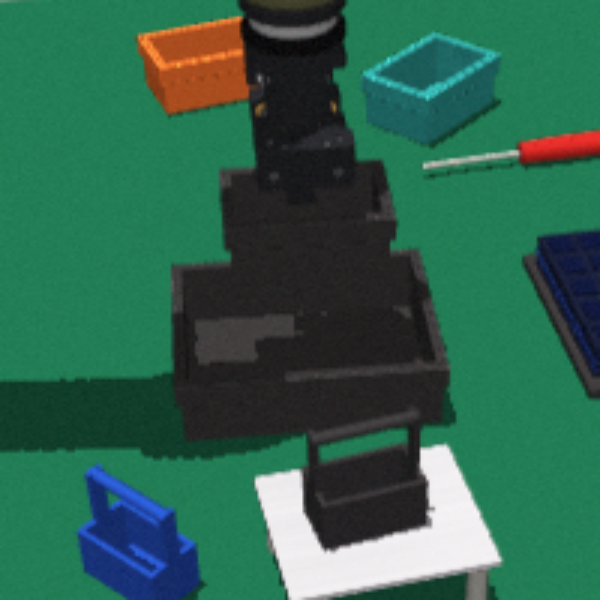

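The middle bin hangs level and aligned above the large bin. I lower it, slowing at the end.

Call:
{"name": "move_arm", "arguments": {"targets": [[[0,0,-1,20,0,0,0],[0,0,-1,45,0,0,0],[0,0,-1,70,0,0,0],[0,0,-1,90,0,0,0],[0,0,-1,104,0,0,0],[0,0,-1,111,0,0,0],[0,0,-1,116,0,0,0],[0,0,-1,119,0,0,0],[0,0,-1,121,0,0,0],[0,0,-1,121,0,0,0]]]}}

```text
clock: 7.48
tool_pos: [0.5117, 0.0105, 0.0418]
eef_rot: [0.016, 1.0, 0.0, 0.0]
contact_force: [-0.6, 0.1, -1.9]
opening: 0.098
finger_force: 25.1
```

Call:
{"name": "move_arm", "arguments": {"targets": [[[0,0,0,1.5,0,0,0],[0,0,0,3,0,0,0],[0,0,0,4,0,0,0],[0,0,0,4,0,0,0]]]}}

```text
clock: 7.98
tool_pos: [0.5117, 0.0108, 0.0379]
eef_rot: [0.016, 1.0, 0.0, 0.0]
contact_force: [-0.7, 0.5, 1.4]
opening: 0.098
finger_force: 25.0
```

Call:
{"name": "move_arm", "arguments": {"targets": [[[0,0,0,0.5,0,0,0],[0,0,0,1.5,0,0,0],[0,0,0,1.5,0,0,0]]]}}

```text
clock: 8.35
tool_pos: [0.5117, 0.0108, 0.0378]
eef_rot: [0.016, 1.0, -0.0, 0.001]
contact_force: [-2.7, 1.2, 17.1]
opening: 0.098
finger_force: 25.0
```

Firm contact with the floor. I back off 1 mm, open part way and retract.

Call:
{"name": "move_arm", "arguments": {"targets": [[[0,0,0,-1,0,0,0],[0.16,0,0,-1,0,0,0],[0.24,0,0,-1,0,0,0],[0.24,0,0,-1,0,0,0],[0.24,0,0,-15,0,0,0],[0.24,0,0,-40,0,0,0],[0.24,0,0,-90,0,0,0],[0.3,0,0,-150,0,0,0],[0.4,0,0,-200,0,0,0],[0.5,0,0,-210,0,0,0]]]}}

```text
clock: 9.6
tool_pos: [0.5132, 0.0108, 0.2502]
eef_rot: [0.016, 1.0, 0.0, 0.003]
contact_force: [0.9, 0.2, -0.5]
opening: 0.486
finger_force: 0.0
```

```bash
python3 -c "
from h import *
plan([.50,-.22,.28],101.3); plan([.52,-.31,.28],101.3)"
```

```text
shift [   5.6 -231.1  -30. ] turn [ -0.    0.4 -13.1]
shift [ -17.3 -320.4  -29.9] turn [ -0.    0.4 -13.1]
```

Call:
{"name": "move_arm", "arguments": {"targets": [[[0.6,0,-20,-20,0,0,-2],[0.6,0,-65,-30,0,0,-5],[0.6,2,-110,-30,0,0,-8],[0.6,3,-155,-30,0,0,-11],[0.6,4,-200,-30,0,0,-13],[0.6,5,-225,-30,0,0,-13],[0.6,5,-231,-30,0,0,-13],[0.6,5,-231,-30,0,0,-13],[0.6,5,-231,-30,0,0,-13]]]}}

```text
clock: 10.72
tool_pos: [0.4996, -0.2182, 0.2762]
eef_rot: [-0.099, 0.995, 0.0, 0.0]
contact_force: [0.1, -0.3, -0.2]
opening: 0.599
finger_force: 0.0
```

```bash
python3 - <<'E'
from h import *
import pickle
s=r.get_state(); I=r.camera_info("wrist"); im=r.snapshot("wrist")[:,:,::-1]; cv2.imwrite("pics/w3.png",im); pickle.dump((s,I),open("w3.pkl","wb")); print(s["tool_pos"])
plan([.50,-.30,.28],101.3)
E
```

```text
[ 0.49956732 -0.21824633  0.27625   ]
shift [ 15.7 -80.1  -3.8] turn [0. 0. 0.]
```

Call:
{"name": "move_arm", "arguments": {"targets": [[[0.6,0,-40,0,0,0,0],[0.6,0,-80,0,0,0,0],[0.6,0,-80,0,0,0,0],[0.6,0,-80,0,0,0,0]]]}}

```text
clock: 11.28
tool_pos: [0.5151, -0.2969, 0.2761]
eef_rot: [-0.098, 0.995, 0.001, 0.0]
contact_force: [0.7, 0.0, -0.1]
opening: 0.599
finger_force: 0.0
```

```bash
python3 - <<'E'
from h import *
import pickle
s=r.get_state(); I=r.camera_info("wrist"); im=r.snapshot("wrist")[:,:,::-1]; cv2.imwrite("pics/w4.png",im); pickle.dump((s,I),open("w4.pkl","wb")); print(s["tool_pos"])
a=cv2.imread("pics/w3.png")
cv2.imwrite("pics/w34.png",np.hstack([a[60:360,80:480],im[60:360,80:480]]).repeat(1,0))
E
```

```text
[ 0.51509356 -0.29689061  0.27612951]
```

View pics/w34.png

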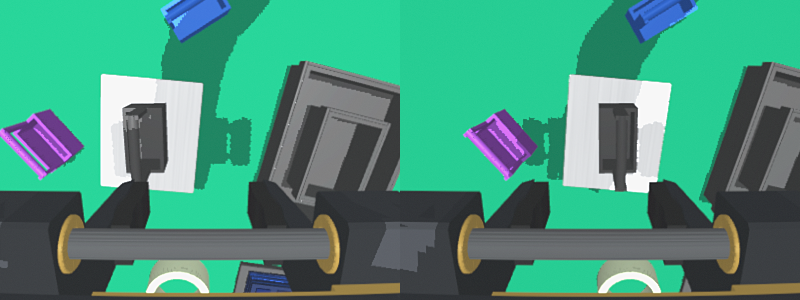

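The left half shows the middle bin sitting flat and aligned inside the large bin. The small bin's handle bar is near (135,145) in the left half and (620,150) in the right half. I zoom in for the bar ends.

```bash
python3 - <<'E'
from h import *
g=lambda k,x:cv2.resize(cv2.imread(f"pics/w{k}.png")[145:265,x:x+80],(400,600),interpolation=cv2.INTER_CUBIC)
o=np.hstack([g(3,185),g(4,265)]); o=cv2.convertScaleAbs(o,alpha=1.6,beta=0); cv2.imwrite("pics/z34.png",o)
E
```

```text
(no output)
```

View pics/z34.png

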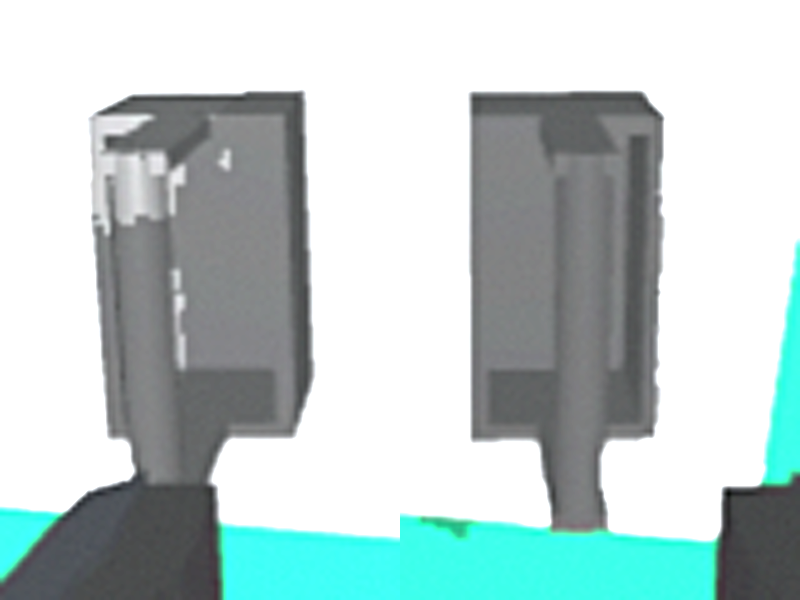

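```bash
python3 - <<'E'
from h import *
import pickle
np.set_printoptions(precision=4,suppress=True)
I3,I4=[pickle.load(open(f"w{k}.pkl","rb"))[1] for k in(3,4)]
f=lambda L,x,o:[[x+(a-o)/5,145+b/5] for a,b in L]
a=f([[137,152],[160,450],[95,116],[300,115],[295,437],[108,437]],185,0)
b=f([[584,152],[580,450],[472,116],[660,117],[655,437],[472,437]],265,400)
T=tri(I3,a,I4,b);print(T); P=T[:,:3]
print("rim centre",P[2:].mean(0),"bar az",np.degrees(np.arctan2(*(P[1]-P[0])[1::-1])),"rim az",[np.degrees(np.arctan2(*(P[i]-P[j])[1::-1])) for i,j in((4,3),(5,2))])
E=plane(I4,f([[584,155],[580,530]],265,400),P[:2,2].mean()); print("bar ends",E,E.mean(0),np.linalg.norm(E[1]-E[0]))
E
```

```text
[[ 0.4852 -0.2809  0.1602  0.0001]
 [ 0.5416 -0.269   0.1579  0.0003]
 [ 0.4894 -0.3002  0.1099  0.0001]
 [ 0.4833 -0.2587  0.0944  0.0002]
 [ 0.5512 -0.2463  0.1128  0.0002]
 [ 0.5577 -0.2866  0.1168  0.0003]]
rim centre [ 0.5204 -0.273   0.1085] bar az 11.89276980885112 rim az [np.float64(10.368424591295106), np.float64(11.310811417234353)]
bar ends [[ 0.4858 -0.2807  0.1591]
 [ 0.5571 -0.2657  0.1591]] [ 0.5215 -0.2732  0.1591] 0.07280364691020859
```

The bar centre is (0.521, -0.273, 0.159), its length is 73 mm and its azimuth 11.6°, all of which match the description. I grasp there.

```bash
python3 -c "
from h import *
plan([.521,-.273,.141],101.6)"
```

```text
shift [-10.3  21.8 135.3] turn [ 0.1  0.  -0.3]
```

Call:
{"name": "move_arm", "arguments": {"targets": [[[0.6,-10,22,15,0,0,0],[0.6,-10,22,45,0,0,0],[0.6,-10,22,70,0,0,0],[0.6,-10,22,70,0,0,0]]]}}

```text
clock: 11.82
tool_pos: [0.5193, -0.2732, 0.205]
eef_rot: [-0.099, 0.995, 0.001, -0.002]
contact_force: [-0.2, -1.4, -0.6]
opening: 0.601
finger_force: 0.0
```

```bash
python3 -c "
from h import *
plan([.521,-.273,.141],101.6)"
```

```text
shift [-1.9 -0.4 64. ] turn [ 0.2 -0.2 -0.3]
```

Call:
{"name": "move_arm", "arguments": {"targets": [[[0.6,0,0,25,0,0,0],[0.6,0,0,50,0,0,0],[0.6,0,0,64,0,0,0],[0.6,0,0,64,0,0,0],[0,0,0,64,0,0,0],[0,0,0,64,0,0,0],[0,0,0,64,0,0,0],[0,0,0,64,0,0,0],[0,0,0,64,0,0,0],[0,0,0,64,0,0,0]]], "newtons": 25}}

```text
clock: 13.08
tool_pos: [0.5204, -0.275, 0.1423]
eef_rot: [-0.098, 0.995, 0.0, 0.0]
contact_force: [0.3, 0.0, 1.9]
opening: 0.094
finger_force: 24.9
```

Call:
{"name": "move_arm", "arguments": {"targets": [[[0,0,0,-8,0,0,0],[0,0,0,-25,0,0,0],[0,0,0,-50,0,0,0],[0,0,0,-80,0,0,0],[0,0,0,-100,0,0,0],[0,0,0,-110,0,0,0],[0,0,0,-110,0,0,0]]]}}

```text
clock: 13.95
tool_pos: [0.5206, -0.2752, 0.253]
eef_rot: [-0.097, 0.995, -0.0, 0.001]
contact_force: [-0.5, -0.1, -0.4]
opening: 0.094
finger_force: 24.6
```

```bash
python3 - <<'E'
from h import *
print(r.get_state()["opening"])
g=[]
for n,(x,y,w,h) in(("top",(250,185,150,120)),("side",(190,180,150,120))):
    im=r.snapshot(n)[:,:,::-1]; cv2.imwrite(f"pics/{n}3.png",im); g.append(cv2.resize(im[y:y+h,x:x+w],(375,300),interpolation=cv2.INTER_CUBIC))
o=cv2.convertScaleAbs(np.hstack(g),alpha=2.2); cv2.imwrite("pics/ts3.png",o)
E
```

```text
0.0936663701839925
```

View pics/ts3.png

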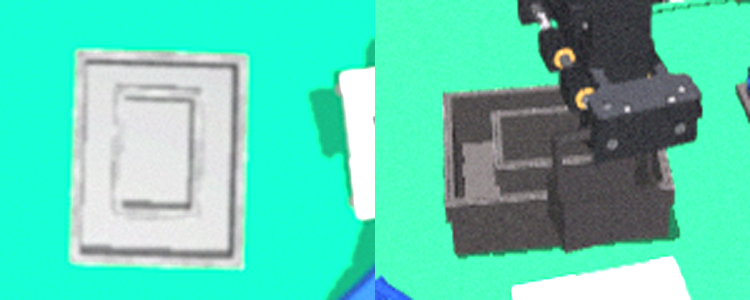

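The middle bin's rim in the top half has corners about (115,87), (201,88), (198,217) and (112,214). The small bin is held and clear of the riser.

```bash
python3 - <<'E'
from h import *
np.set_printoptions(precision=4,suppress=True)
I=r.camera_info("top")
f=lambda L:[[250+a/2.5,185+b/2.5] for a,b in L]
for L in([[115,87],[201,88],[198,217],[112,214]],[[124,99],[193,100],[190,207],[121,205]]):
    P=plane(I,f(L),.067); print(P.mean(0),[np.linalg.norm(P[i]-P[(i+1)%4]) for i in range(4)],[np.degrees(np.arctan2(*(P[i]-P[j])[1::-1])) for i,j in((3,0),(2,1))])
print(tri(I,f([[112,214]]),r.camera_info("side"),[[237.2,224.4]]))
plan([.510,-.028,.253],88.2)
E
```

```text
[ 0.5155 -0.0264  0.067 ] [np.float64(0.08361776494074431), np.float64(0.12504635440046616), np.float64(0.08319754339382784), np.float64(0.12308727372966258)] [np.float64(178.63797317653493), np.float64(178.4459774203119)]
[ 0.5142 -0.0269  0.067 ] [np.float64(0.06704465541448539), np.float64(0.10370664816931674), np.float64(0.06675663492910877), np.float64(0.10272186811881447)] [np.float64(178.3481246355245), np.float64(178.19288953294347)]
[[0.4545 0.0168 0.067  0.001 ]]
shift [-38.3 244.2  -1.3] turn [ 0.  -0.1 13. ]
```

Call:
{"name": "move_arm", "arguments": {"targets": [[[0,-2,15,0,0,0,1],[0,-7,45,0,0,0,3],[0,-14,85,0,0,0,5],[0,-20,125,0,0,0,7],[0,-27,165,0,0,0,9],[0,-32,200,0,0,0,11],[0,-37,228,0,0,0,12.5],[0,-40,241,0,0,0,13.2],[0,-40,244,0,0,0,13.2],[0,-40,244,0,0,0,13.2]]]}}

```text
clock: 15.3
tool_pos: [0.5121, -0.0292, 0.2519]
eef_rot: [0.018, 1.0, -0.0, -0.0]
contact_force: [-0.6, -0.3, -0.7]
opening: 0.093
finger_force: 24.5
```

```bash
python3 -c "
from h import *
plan([.5125,-.0275,.0823],88.2)"
```

```text
shift [ -0.4   1.8 169.6] turn [-0.  -0.  -0.3]
```

Call:
{"name": "move_arm", "arguments": {"targets": [[[0,0,1.5,20,0,0,0],[0,0,1.5,50,0,0,0],[0,0,1.5,80,0,0,0],[0,0,1.5,105,0,0,0],[0,0,1.5,125,0,0,0],[0,0,1.5,140,0,0,0],[0,0,1.5,150,0,0,0],[0,0,1.5,157,0,0,0],[0,0,1.5,162,0,0,0],[0,0,1.5,164,0,0,0]]]}}

```text
clock: 16.55
tool_pos: [0.5125, -0.0264, 0.0882]
eef_rot: [0.018, 1.0, 0.0, 0.0]
contact_force: [0.4, -0.0, -1.4]
opening: 0.092
finger_force: 24.5
```

Call:
{"name": "move_arm", "arguments": {"targets": [[[0,0,0,1,0,0,0],[0,0,0,2.5,0,0,0],[0,0,0,3.5,0,0,0],[0,0,0,4.5,0,0,0],[0,0,0,4.5,0,0,0]]]}}

```text
clock: 17.18
tool_pos: [0.5123, -0.0265, 0.0837]
eef_rot: [0.018, 1.0, 0.0, -0.0]
contact_force: [-0.1, -0.6, -1.4]
opening: 0.094
finger_force: 24.5
```

Call:
{"name": "move_arm", "arguments": {"targets": [[[0,0,0,0.7,0,0,0],[0,0,0,1.4,0,0,0],[0,0,0,2,0,0,0],[0,0,0,2,0,0,0]]]}}

```text
clock: 17.68
tool_pos: [0.5124, -0.0259, 0.0821]
eef_rot: [0.017, 1.0, 0.0, 0.0]
contact_force: [-1.0, 0.5, 5.4]
opening: 0.098
finger_force: 24.3
```

Contact comes at the predicted height. I release and retract.

Call:
{"name": "move_arm", "arguments": {"targets": [[[0.12,0,0,0,0,0,0],[0.2,0,0,0,0,0,0],[0.4,0,0,0,0,0,0],[0.5,0,0,0,0,0,0],[0.5,0,0,-15,0,0,0],[0.5,0,0,-50,0,0,0],[0.5,0,0,-100,0,0,0],[0.5,0,0,-150,0,0,0],[0.5,0,0,-180,0,0,0],[0.5,0,0,-180,0,0,0]]]}}

```text
clock: 18.92
tool_pos: [0.5136, -0.0264, 0.2647]
eef_rot: [0.018, 1.0, 0.0, 0.003]
contact_force: [0.8, 0.3, -0.4]
opening: 0.499
finger_force: 0.0
```

```bash
python3 -c "
from h import *
plan([.46,-.10,.26],88.2)"
```

```text
shift [ 51.  -75.5   4.4] turn [ 0.   0.3 -0.2]
```

I check the nest numerically from two wrist views, using line segments.

```bash
cat > chk.py <<'E'
from h import *
import sys,pickle
np.set_printoptions(precision=3,suppress=True)
k=sys.argv[1]; I=r.camera_info("wrist"); im=r.snapshot("wrist")[:,:,::-1]; cv2.imwrite(f"pics/{k}.png",im); pickle.dump(I,open(k+".pkl","wb"))
g=cv2.cvtColor(im,cv2.COLOR_BGR2GRAY)
L,w,_,_=cv2.createLineSegmentDetector().detect(g)
for l in L[:,0]:
    n=np.hypot(l[0]-l[2],l[1]-l[3]); m=(l[:2]+l[2:])/2
    if n<38 or m[1]>235: continue
    P=plane(I,l.reshape(2,2),.105); v=P[1]-P[0]; p=P.mean(0)
    if abs(p[0]-.51)<.09 and abs(p[1]+.028)<.08: print(l.round(1),"z.105:",p[:2],"len",np.linalg.norm(v),"az",np.degrees(np.arctan2(v[1],v[0]))%180)
E
python3 chk.py w5
```

```text
[342.6  94.4 338.5 180.7] z.105: [0.46  0.039] len 0.08576995438747725 az 178.1385788692137
[329.9 178.1 332.5  99.4] z.105: [0.461 0.029] len 0.07832610305522537 az 178.51472597743305
[306.4 136.8 304.7 224.4] z.105: [0.504 0.003] len 0.09319430190928947 az 178.19323948927334
[260.6 136.5 305.6 136.6] z.105: [ 0.456 -0.019] len 0.04541078356954656 az 87.87312237715729
[209.2 240.6 203.6 161.8] z.105: [ 0.522 -0.104] len 0.08726352810122143 az 178.22793849672613
[345.9 181.8 342.5 238.1] z.105: [0.536 0.044] len 0.06323789361040939 az 178.066095242008
[217.5 100.6 224.8 234.4] z.105: [ 0.489 -0.085] len 0.13998163623386597 az 178.22537911049292
[306.9 102.8 263.1 104.7] z.105: [ 0.424 -0.016] len 0.04314647013284017 az 90.4814969192406
[326.9 235.6 330.4 179.4] z.105: [0.533 0.027] len 0.06279265383578128 az 177.2074207830695
[215.9 238.2 206.9  95.6] z.105: [ 0.488 -0.095] len 0.14918900212229266 az 178.27218322744767
[338.6 184.3 335.8 238.1] z.105: [0.537 0.037] len 0.06057245584092779 az 178.18960543280426
[309.4 133.1 260.6 133.1] z.105: [ 0.453 -0.017] len 0.049065632574246995 az 87.98388207393657
[249.5 225.6 246.7 138.1] z.105: [ 0.503 -0.057] len 0.09340627120027795 az 178.2146098574626
[251.  138.1 253.  211.9] z.105: [ 0.495 -0.053] len 0.07770958679245725 az 178.17644937267139
[259.4 130.6 309.4 130.6] z.105: [ 0.45  -0.018] len 0.05022327798162527 az 87.9816590633249
[303.1 226.9 251.9 226.9] z.105: [ 0.552 -0.028] len 0.056073269871955475 az 87.95993459784098
```

Call:
{"name": "move_arm", "arguments": {"targets": [[[0.5,0,40,0,0,0,0],[0.5,0,80,0,0,0,0],[0.5,0,80,0,0,0,0],[0.5,0,80,0,0,0,0]]]}}

```text
clock: 19.48
tool_pos: [0.5143, 0.0525, 0.2607]
eef_rot: [0.018, 1.0, -0.001, -0.001]
contact_force: [-0.2, -0.7, -0.3]
opening: 0.5
finger_force: 0.0
```

```bash
python3 chk.py w6
```

```text
[191.5 141.9 196.8 218. ] z.105: [ 0.497 -0.034] len 0.08009032083881237 az 177.88189925942754
[157.3 104.3 171.  240.6] z.105: [ 0.49  -0.065] len 0.14266106206690968 az 178.25191196206012
[153.9 249.6 140.5 138. ] z.105: [ 0.511 -0.086] len 0.12126950860223697 az 178.24834877674706
[185.  229.3 177.3 143.1] z.105: [ 0.503 -0.049] len 0.09187084872568571 az 178.25518091285127
[232.5 211.8 230.  155.7] z.105: [0.502 0.004] len 0.05925812239932757 az 178.21684678522848
[235.4 154.3 237.2 204.4] z.105: [0.497 0.01 ] len 0.05238369165558504 az 177.94347428060095
[247.8 154.3 250.1 231.9] z.105: [0.513 0.022] len 0.08311627299209097 az 178.21960496115383
[247.4 233.1 244.8 145.6] z.105: [0.509 0.019] len 0.0932320984264763 az 178.0762980300355
[145.5 234.5 137.1 168.1] z.105: [ 0.517 -0.094] len 0.07306123349877784 az 178.20038233391256
```

The line checks agree:
- **Middle bin:** centre y is about -0.027 and its azimuth is 178.2°.
- **Small bin:** the rim edges give a width of about 44 mm, centre y about -0.026 and azimuth about 178°.
- **Height:** the touch-down height matched the middle bin's floor.

The gripper is clear, so I hand in the job.

```bash
python3 -c "
from plant import r
print(r.finish_job())"
```

```text
the job is handed in; nothing more can be done
None
```

I nested the three dark grey bins and handed the job in at about 19.6 s with no result returned; my wrist-camera and contact checks showed the middle and small bins seated and aligned within about 1°, though I did not re-measure the large bin, boards, tape or screwdriver for movement.

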